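# Vent the drinks tank and take off its cap of unknown thread hand

### The arm

A 6-joint arm with a two-finger parallel gripper is mounted at the origin on a cart in front of the work surface, level with it; the furniture and walls round the work are solid. World frame = base frame: x ahead of the robot, y to its left, z up, the work surface at z = 0. Lengths are in m, angles in rad, forces in N, time in s.
With the tool pointing down it reaches from about 0.35 to 1 m from the base axis. Payload 7.1 kg.
Tool frame: the origin (TCP) lies on the centre line of the jaws, within the pads' length; the fingertips stand 22 mm ahead of it and the grasp point (between the pads) lies 3 mm ahead of it; z points along the fingers, y is the line along which they close (so a half turn about z gives the same grasp; the last joint's range is limited). The gripper opens to 85 mm and grips with 20 to 120 N. Pads are 22 mm wide; open, the fingers measure 114 mm over their backs; the gripper's body (76 mm by 85 mm) begins 54 mm behind the grasp point. The pads swing forward as they close: fully open they stand 13 mm farther back than shut.
Start: joints at [1.151, 0.423, 1.63, -0, 1.089, -0.019], TCP at [0.244, 0.575, 0.253] pointing down, gripper open.
Joint ranges: [-3, 3], [-0.9, 2.11], [0.09, 2.58], [-1.31, 4.45], [0.11, 2.69], [-2.54, 2.54]. Speed limits (rad/s): [2.39, 2.39, 3.01, 3.14, 3.14, 3.14].

### API

Orientations are given as a 3x3 rotation matrix whose columns are the frame's x, y, z axes.
In Python, from bench import bot gives the robot as it stands.
- The arm moves only by the shell command python3 -m inch 'ROWS' [OPENING] [FORCE]. ROWS is JSON, one flat list of numbers, 4 for each row, row after row: the shift along the tool's x, y, z in mm, then the turn about the tool's z in degrees. In form: [dx, dy, dz, turn, dx, dy, dz, turn, ...]. A call has 1 to 10 rows; each row is the pose to reach, as a shift and turn from the pose commanded when the call began, along the tool's axes at that moment; what a row does not reach only later rows make up. A row lasts 1/8 s, in which the tool goes at most 62.5 mm and 10.7 degrees, less where a joint would pass 70% of its speed; a pose out of reach is approached as far as the arm can. A call with a gripper value outside its range is refused whole. OPENING is the gripper's target within -1 to 1 (shut at 1, half-way at 0, fully open at -1), set as the call begins (- or left out, the last holds). The fingers move at their own pace and stop on an object; FORCE is the grip in N (left out, the last holds). Time passes only in rows, so rows that repeat a pose let the fingers close. It gives the time, the measured TCP pose, the force, the opening and the grip force at its end, in the units of the state.
- bot.get_state(): the state, without advancing time (a new reading comes with each control period).
- bot.camera(name): name is "scene" or "top" or "wrist"; returns the picture (400x640x3 uint8, red, green, blue); there is no depth.
- bot.calibration(name): a dict with "intrinsics" (3x3 intrinsics, pixels), "R" (3x3) and "t" (3): a world point X has camera coordinates R X + t. Camera axes: x right, y down, z forward; pixel columns grow to the right and rows downward; lengths in m; the calibration is good to about 2 mm. A picture is of the moment at which its call begins: read the wrist's pose just before it. calibration takes no time and is no camera call; for the wrist camera it gives the pose at the moment of the call.
- bot.sign_off(): hands the job in; it is judged then, once.
Trained networks look in the newest picture that a camera, given by its name, has taken for a name from the list of things; names that differ only in an ending like _2 or _b are one class to them, and where a whole thing is asked for, a point or a joint stands for the part that bears it (a point fixed in the world has none). Each returns a list of dicts, best first, with "confidence" (0 to 1); they miss things now and then, are a little off and sometimes report something else, mostly with a low value. They report only what shows in the picture. A call takes as long as a camera call.
- bot.search_frame(camera, thing): "box" ([centre column, centre row, width, height] in pixels, round what is visible of it).
- bot.masks_of(camera, thing): "mask" (400x640 bool, what is visible of it) and "box" ([centre column, centre row, width, height] in pixels, round what is visible of it).
- bot.place_of(camera, thing): "position" ([column, row] in pixels: a listed point, or the origin of a listed thing).
The state is a dict: "clock": time; "joint_pos": joint angles; "joint_vel": joint speeds; "tau": joint torques, N m; "tool_pos": TCP position; "orientation": TCP orientation; "force": force on the tool from outside, world axes, zero at the start; "torque": the same for the moment, N m; "opening": finger opening in m; "grip_force": force on a finger pad.
Only numpy, scipy, OpenCV 4.12 (cv2) and the standard library are available. Lean on these libraries where they do the work, as an engineer would, in place of code of your own. Each camera call takes 0.05 s, during which the arm holds its last target. There are 200 camera calls.

### The job

Get the small steel drinks tank ready for refilling: first push its red relief plunger all the way down to vent it and let it spring back, then unscrew the black filler cap, whose thread may be right- or left-handed (if it will not loosen one way, try the other), and lift it straight off. Finish while still holding the cap in the gripper, upright, more than 5 cm above its seat and directly over the tank's neck; leave the other things on the counter where they are.

Things in the scene. Friction and masses are not known exactly. Their poses are not given: they have to be found in the camera images.
- tank: Low steel drinks tank, fixed, rounded box 100 deep (x) x 176 wide (y), flat top (deck) 106 above the counter; gauge on its front, brass tap on its right end. Origin: centre of its underside at counter height; x to its back, y to its left, z up. The black filler cap stands on the deck at (0, +43 mm), the red relief plunger at (0, -43 mm).
- tank_mouth (a point): Centre of the cap's seat on the tank's deck, 106 mm above the counter; axes as the tank's. The brass neck (42 mm across its lugs, 23 mm high) stands here under the cap.
- cap: Black ribbed round filler cap, 40 to 85 g, 54 dia x 44 high, white stripe on top along its own +x. Origin: centre of its underside, on the deck when seated; z up, x near the tank's x at the start. Coarse quick thread: the loosening way it turns with hardly any resistance and lifts straight off once turned 50 to 100 degrees; the wrong way a hard stop comes within 4 to 12 degrees.
- cap_grip (a point): Point on the cap's axis 34 mm above its underside (10 mm below its top): a good height to grip round it from above; the upper 17 mm are solid. Which way loosens (clockwise or counter-clockwise from above) differs from start to start and cannot be seen. At the hard stop the wrist feels over 0.3 N m or the fingers slip. Still threaded, the cap can be raised only about 3 mm.
- plunger (a joint): Travel of the red relief plunger on the tank's deck: 0 up, 0.010 m fully down; sprung, about 9 N fully down, returns by itself.
- plunger_top (a point): Centre of the plunger's flat round red top, 26 mm dia; push straight down.
- marker_black: black and white marker pen lying flat, 132x17x16, at the left; origin centre of underside; to be left alone.
- honey_jar: honey jar with orange lid, 83 dia x 123 high, behind at the left; origin centre of underside; to be left alone.
- tincture_bottle: brown bottle with white cap, 42 dia x 121 high, behind, between scale and cash box; origin centre of underside; to be left alone.
- calculator: black pocket calculator lying flat, 120x74x15, in front of the scale; origin centre of underside; to be left alone.
- weight_200: brass knob weight, 29 dia x 45 high, left of the scale; origin centre of underside; to be left alone.
- rubber_stamp: wooden rubber stamp, 29x40x68 high, at the left; origin centre of underside; to be left alone.
- tape_roll: roll of brown tape lying flat, 93 dia x 24 high, far right; origin centre of underside; to be left alone.

How it is judged:
On the way, in this order (a step that is already met when the one before it is completed fails the run):
1. the relief plunger is pushed fully down (value of joint plunger above 0.009 m), for 0.1 s.
2. the cap is off its thread, more than 25 mm above its seat, in the gripper (z of cap in the frame of tank_mouth above 0.025 m and contact force between the fingers and cap above 1 N), for 0.2 s.
At the end, for the whole second after the job is handed in: The cap is held still between the fingers, upright within 0.25 rad, its underside more than 50 mm above its seat and within 50 mm of the neck's axis, touching nothing of the tank; the plunger has sprung back up (z of cap in the frame of tank_mouth above 0.05 m and horizontal distance between cap and tank_mouth below 0.05 m and angle between cap's own z axis and vertical below 0.25 rad and contact force between the fingers and cap above 1 N and contact force between cap and tank below 0.1 N and value of joint plunger below 0.003 m and linear speed of cap below 0.03 m/s); the arm keeps its last pose, push and grip.
It fails at once if another thing on the counter is moved more than 30 mm (distance of any of marker_black, honey_jar, tincture_bottle, calculator, weight_200, rubber_stamp, tape_roll from where it was at the start of the episode above 0.03 m).
It also fails if it takes over 58 s, if anything falls off the work surface, if the arm or the gripper's body presses on something with over 40 N, if the wrist force passes 120 N, or if a joint passes its speed limit or range.

## Working session

There is one attempt and no reset: what is moved stays moved. The work goes in short steps, Python scripts to look and compute and a shell command to move; the robot and the scene stay as the last step left them, time stands still between calls to the robot, and variables do not carry over. Pictures are saved under pics/ and viewed, at most 10 in all, crops included, and the job is handed in when it is done.

```bash
mkdir -p pics
cat > h.py <<'E'
import numpy as np, cv2
from bench import bot
def onplane(cam,uv,z):
    c=bot.calibration(cam);K=np.array(c["intrinsics"]);R=np.array(c["R"]);t=np.array(c["t"])
    d=R.T@np.linalg.solve(K,[uv[0],uv[1],1]);o=-R.T@t
    return o+d*(z-o[2])/d[2]
def tool(p):
    s=bot.get_state();return np.array(s["orientation"]).T@(np.array(p)-np.array(s["tool_pos"]))*1000
E
python3 - <<'E'
from h import *
s=bot.get_state();print(s["clock"],s["tool_pos"],np.round(s["orientation"],3).tolist(),s["opening"],s["grip_force"])
ims=[]
for c in("scene","top"):
    im=bot.camera(c);ims.append(im)
    for n,z in(("cap_grip",.14),("plunger_top",None),("tank_mouth",.106),("cap",.106),("tank",0)):
        for r in bot.place_of(c,n)[:2]:
            print(c,n,np.round(r["confidence"],2),np.round(r["position"],1),np.round(onplane(c,r["position"],z if z is not None else .13),4))
cv2.imwrite("pics/a.png",cv2.resize(np.vstack(ims),(480,600))[...,::-1])
E
```

```text
0.0 [0.24361827 0.57498536 0.2525141 ] [[-0.921, 0.39, -0.001], [0.39, 0.921, -0.001], [0.0, -0.002, -1.0]] 0.08521528190442325 0.0
scene cap_grip 0.7 [376.5 228.5] [ 0.4937 -0.253   0.14  ]
scene plunger_top 0.68 [386.1 267.1] [ 0.3956 -0.3372  0.13  ]
scene plunger_top 0.43 [401.1 245. ] [ 0.4855 -0.3348  0.13  ]
scene tank_mouth 0.73 [376.6 232. ] [ 0.5112 -0.2463  0.106 ]
scene cap 0.86 [378.3 232.7] [ 0.5115 -0.2517  0.106 ]
scene tank 0.65 [382.2 265.3] [ 0.4933 -0.284   0.    ]
scene tank 0.57 [355.2 218.8] [ 0.6143 -0.1177  0.    ]
top cap_grip 0.83 [391.9 214.2] [ 0.5081 -0.2462  0.14  ]
top plunger_top 0.58 [418.5 222.3] [ 0.4827 -0.3316  0.13  ]
top tank_mouth 0.86 [387.2 218.6] [ 0.4951 -0.2359  0.106 ]
top tank_mouth 0.48 [247.3 175.8] [0.6351 0.2186 0.106 ]
top cap 0.63 [389.  215.5] [ 0.5051 -0.2418  0.106 ]
top tank 0.93 [402.3 217.9] [ 0.5    -0.3028  0.    ]
```

View pics/a.png

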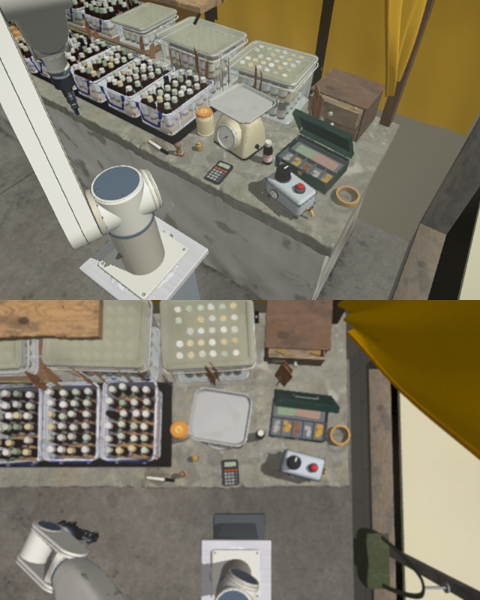

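The tank stands at the right: cap at about (0.50, -0.245), plunger at about (0.485, -0.332), with the cash box behind it. I'll move above it, shutting the gripper on the way.

```bash
python3 -m inch '[-35,-48,-6,6,-70,-96,-12,12,-105,-143,-18,18,-140,-191,-24,24,-175,-239,-30,31,-210,-287,-36,37,-246,-335,-42,43,-281,-382,-48,49,-316,-430,-50,55,-351,-478,-50,61]' 1 40
```

```text
clock: 1.85
tool_pos: [0.3809, -0.0035, 0.3041]
orientation: [[-0.102, 0.995, 0.002], [0.995, 0.102, 0.0], [-0.0, 0.002, -1.0]]
force: [1.2, 1.2, 0.3]
opening: 0.0002
grip_force: 0.0
```

Run:
```python
from h import *
s=bot.get_state();print(s["clock"],s["tool_pos"],np.round(s["orientation"],3).tolist(),np.round(s["joint_pos"],2))
print("to view pose",tool([.45,-.29,.30]))
```

```text
1.85 [ 0.38089832 -0.00350667  0.30405475] [[-0.102, 0.995, 0.002], [0.995, 0.102, 0.0], [-0.0, 0.002, -1.0]] [-0.04 -0.03  2.08  0.    1.09 -0.14]
to view pose [-292.03808605   39.57367773    4.1945404 ]
```

```bash
python3 -m inch '[-50,7,0,7,-100,14,0,14,-150,20,0,21,-200,27,0,28,-250,34,2,34,-292,40,4,34,-292,40,4,34]'
python3 - <<'E'
from h import *
s=bot.get_state();print(s["clock"],s["tool_pos"],np.round(s["joint_pos"],2))
im=bot.camera("wrist");cv2.imwrite("pics/b.png",im[...,::-1])
for n,z in(("cap_grip",.14),("cap",.106),("plunger_top",.13),("tank_mouth",.106),("tank",0)):
    for r in bot.place_of("wrist",n)[:2]:
        print(n,np.round(r["confidence"],2),np.round(r["position"],1),np.round(onplane("wrist",r["position"],z),4))
E
```

```text
clock: 2.72
tool_pos: [0.4514, -0.2902, 0.2991]
orientation: [[0.471, 0.882, 0.0], [0.882, -0.471, -0.001], [-0.0, 0.0, -1.0]]
force: [-0.7, 0.0, 0.7]
opening: 0.0002
grip_force: 0.0
2.725 [ 0.45137963 -0.2901844   0.29905821] [-0.59  0.24  1.78 -0.    1.12 -0.1 ]
cap_grip 0.96 [344.4 133. ] [ 0.5014 -0.247   0.14  ]
cap 0.86 [337.1 134.4] [ 0.4961 -0.2466  0.106 ]
plunger_top 0.69 [356.4 212.4] [ 0.477 -0.326  0.13 ]
tank 0.97 [343.5 159.1] [ 0.4931 -0.2892  0.    ]
tank 0.21 [340.1 132.5] [ 0.5056 -0.2533  0.    ]
```

View pics/b.png

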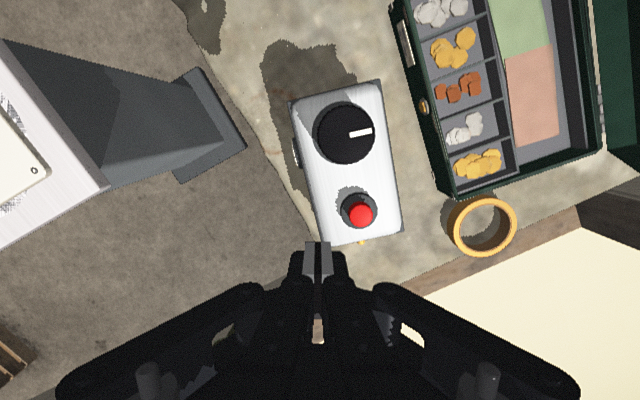

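The wrist picture shows the cap at (345,132) with its stripe pointing right, and the red plunger at (361,215). I'll triangulate the plunger top from the red blob.

```bash
cat >> h.py <<'E'
def tri(obs):
    A=[];b=[]
    for cam,uv in obs:
        p0=onplane(cam,uv,0);p1=onplane(cam,uv,.2);d=(p1-p0)/np.linalg.norm(p1-p0);M=np.eye(3)-np.outer(d,d)
        A.append(M);b.append(M@p0)
    A=np.vstack(A);b=np.hstack(b);x=np.linalg.lstsq(A,b,rcond=None)[0];return x,np.linalg.norm(A@x-b)
def red(im,near,r):
    i=im.astype(int);m=((i[...,0]>110)&(i[...,1]<70)&(i[...,2]<80))
    v,u=np.nonzero(m);k=np.hypot(u-near[0],v-near[1])<r;return np.array([u[k].mean(),v[k].mean()]),k.sum()
E
python3 - <<'E'
from h import *
obs=[];cg=[]
for c,n in(("wrist",(361,215)),("top",(418,222)),("scene",(401,248))):
    im=bot.camera(c);uv,k=red(im,n,22);print(c,uv,k)
    obs.append((c,uv))
    r=bot.place_of(c,"cap_grip");cg.append((c,r[0]["position"]))
print("plunger",tri(obs),tri(obs[:2])," cap",tri(cg),tri(cg[:2]))
for z in(.12,.13,.14): print(z,onplane("wrist",obs[0][1],z),onplane("top",obs[1][1],z))
E
```

```text
wrist [359.01015228 215.09137056] 197
top [nan nan] 0
scene [400.06818182 248.34090909] 44
 ** On entry to DLASCL parameter number  4 had an illegal value
 ** On entry to DLASCL parameter number  4 had an illegal valueh.py:17: RuntimeWarning: Mean of empty slice.
  v,u=np.nonzero(m);k=np.hypot(u-near[0],v-near[1])<r;return np.array([u[k].mean(),v[k].mean()]),k.sum()
  ret = ret.dtype.type(ret / rcount)
Traceback (most recent call last):
  File "h.py", line 14, in tri
    A=np.vstack(A);b=np.hstack(b);x=np.linalg.lstsq(A,b,rcond=None)[0];return x,np.linalg.norm(A@x-b)
                                    ~~~~~~~~~~~~~~~^^^^^^^^^^^^^^^^
numpy.linalg.LinAlgError: SVD did not converge in Linear Least Squares
```

Top view's plunger is hidden by the gripper; use wrist and scene.

Run:
```python
from h import *
obs=[("wrist",(360.5,214.7)),("scene",(400.1,248.0))]
print("plunger",tri(obs))
cg=[]
for c in("wrist","scene"):
    bot.camera(c);r=bot.place_of(c,"cap_grip");cg.append((c,r[0]["position"]))
print("cap",tri(cg),onplane("wrist",cg[0][1],.14))
for z in(.12,.13,.14): print(z,onplane("wrist",obs[0][1],z),tool(onplane("wrist",obs[0][1],z)))
```

```text
plunger (array([ 0.48045431, -0.33462824,  0.12215271]), np.float64(0.0008410906475122266))
cap (array([ 0.49792127, -0.24674571,  0.1508202 ]), np.float64(0.001421545127951725)) [ 0.49901057 -0.24848148  0.14      ]
0.12 [ 0.47996475 -0.33510136  0.12      ] [-28.25137888  47.79517784 179.33489171]
0.13 [ 0.48010856 -0.33145871  0.13      ] [-24.96668822  46.2143579  169.33482425]
0.14 [ 0.48025237 -0.32781607  0.14      ] [-21.68199757  44.63353796 159.33475678]
```

```bash
python3 -m inch '[-13,23,40,0,-26,46,90,0,-26,46,125,0,-26,46,138,0,-26,46,142,0,-26,46,142,0]'; python3 -m inch '[0,0,3,0,0,0,6,0,0,0,6,0]'
```

```text
clock: 4.28
tool_pos: [0.48, -0.3326, 0.1585]
orientation: [[0.469, 0.883, 0.001], [0.883, -0.469, -0.001], [-0.0, 0.002, -1.0]]
force: [0.1, -0.3, 1.3]
opening: 0.0002
grip_force: 0.0
clock: 4.65
tool_pos: [0.48, -0.3327, 0.152]
orientation: [[0.469, 0.883, 0.002], [0.883, -0.469, -0.001], [-0.0, 0.002, -1.0]]
force: [1.3, -0.0, 3.8]
opening: 0.0
grip_force: 1.9
```

```bash
python3 -m inch '[0,0,2,0,0,0,4,0,0,0,4,0]'; python3 -m inch '[0,0,2,0,0,0,4,0,0,0,4,0]'
```

```text
clock: 5.03
tool_pos: [0.4801, -0.3327, 0.1478]
orientation: [[0.469, 0.883, 0.001], [0.883, -0.469, -0.001], [-0.0, 0.002, -1.0]]
force: [0.3, 0.3, 5.9]
opening: 0.0001
grip_force: 3.2
clock: 5.4
tool_pos: [0.48, -0.3327, 0.1441]
orientation: [[0.469, 0.883, 0.001], [0.883, -0.469, -0.001], [-0.0, 0.002, -1.0]]
force: [-0.1, 1.6, 9.4]
opening: 0.0001
grip_force: 4.4
```

```bash
python3 -m inch '[0,0,1,0,0,0,2,0,0,0,2,0]'
```

```text
clock: 5.78
tool_pos: [0.4802, -0.3327, 0.1439]
orientation: [[0.469, 0.883, 0.002], [0.883, -0.469, -0.001], [-0.0, 0.002, -1.0]]
force: [-3.3, 3.5, 23.8]
opening: -0.0002
grip_force: 12.2
```

```bash
python3 -m inch '[0,0,0,0,0,0,-20,0,0,0,-60,0,28,-8,-90,0,56,-16,-90,0,83,-24,-90,0,83,-24,-90,0]' -1
python3 - <<'E'
from h import *
im=bot.camera("wrist");cv2.imwrite("pics/c.png",im[...,::-1])
for n,z in(("cap_grip",.14),("cap",.106),("plunger_top",.132)):
    for r in bot.place_of("wrist",n)[:1]:
        p=onplane("wrist",r["position"],z);print(n,np.round(r["confidence"],2),np.round(r["position"],1),np.round(p,4),np.round(tool(p),1))
r=bot.masks_of("wrist","cap")
if r: print(r[0]["confidence"],r[0]["box"])
E
```

```text
clock: 6.65
tool_pos: [0.4968, -0.2461, 0.2308]
orientation: [[0.467, 0.884, -0.001], [0.884, -0.467, 0.001], [-0.0, -0.002, -1.0]]
force: [-0.4, -0.3, -0.3]
opening: 0.0852
grip_force: 0.0
cap_grip 0.59 [327.5 218.8] [ 0.503  -0.2539  0.14  ] [-2.6  8.3 91. ]
cap 0.66 [325.6 206.8] [ 0.5023 -0.2544  0.106 ] [ -3.    7.7 125. ]
plunger_top 0.95 [342.9 302.3] [ 0.478  -0.3327  0.132 ] [-83.3  22.9  99. ]
0.72 [327.0, 216.2, 75.3, 79.0]
```

View pics/c.png

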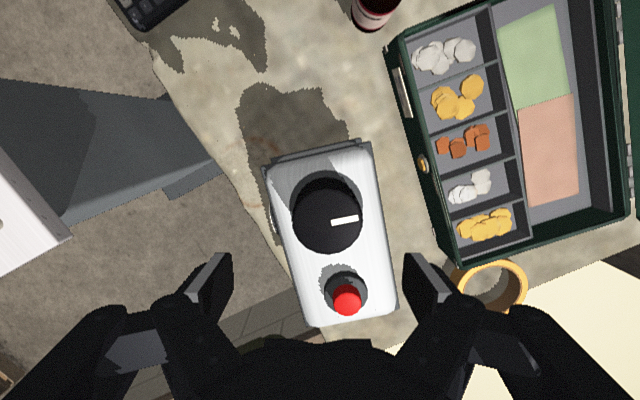

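The plunger is back up at (347,300), and the cap is at (327,216), slightly right of the jaw midline (318). I'll shift by about x -3, y +6 and descend.

```bash
python3 -m inch '[-3,6,30,0,-3,6,60,0,-3,6,80,0,-3,6,94,0,-3,6,94,0]'
python3 - <<'E'
from h import *
im=bot.camera("wrist");cv2.imwrite("pics/d.png",im[...,::-1])
for n,z in(("cap_grip",.14),("cap",.106)):
    for r in bot.place_of("wrist",n)[:1]:
        p=onplane("wrist",r["position"],z);print(n,np.round(r["confidence"],2),np.round(r["position"],1),np.round(p,4),np.round(tool(p),1))
E
```

```text
clock: 7.52
tool_pos: [0.5004, -0.2534, 0.1364]
orientation: [[0.469, 0.883, -0.002], [0.883, -0.469, 0.001], [-0.0, -0.002, -1.0]]
force: [-0.3, 0.1, -0.4]
opening: 0.0854
grip_force: 0.0
cap_grip 0.92 [319.4 274.5] [ 0.5037 -0.2521  0.14  ] [ 2.4  1.3 -2.2]
cap 0.84 [317.7 245.5] [ 0.5028 -0.2527  0.106 ] [ 1.4  0.6 32.1]
```

View pics/d.png

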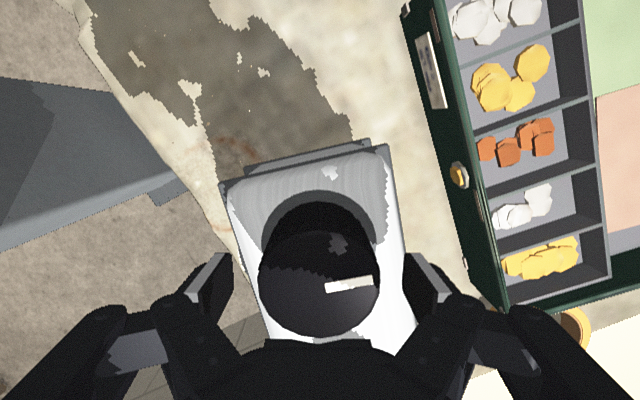

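The cap at (319,270) is centred between the jaws. Closing.

```bash
python3 -m inch '[2,1,0,0,2,1,0,0,2,1,0,0,2,1,0,0,2,1,0,0,2,1,0,0]' 1 40; python3 -c "
from h import *
s=bot.get_state();print(s['torque'],s['joint_pos'])"
```

```text
clock: 8.43
tool_pos: [0.5033, -0.2519, 0.1383]
orientation: [[0.469, 0.883, 0.001], [0.883, -0.469, -0.0], [0.0, 0.001, -1.0]]
force: [-2.0, 1.5, 6.2]
opening: 0.0532
grip_force: 41.8
[0.29519117 0.18993178 0.04746884] [-4.85270877e-01  4.91875550e-01  1.84315697e+00  1.41542800e-04
  8.05532157e-01  2.40987659e-03]
```

```bash
python3 -m inch '[0,0,0,3,0,0,0,6,0,0,0,9,0,0,0,9]'; python3 -c "
from h import *
s=bot.get_state();print(s['torque'],s['joint_pos'][5])"
```

```text
clock: 8.93
tool_pos: [0.5026, -0.252, 0.1383]
orientation: [[0.602, 0.799, -0.0], [0.799, -0.602, -0.0], [-0.0, 0.0, -1.0]]
force: [-4.6, -0.6, 7.4]
opening: 0.0531
grip_force: 41.9
[ 0.01229128  0.58659832 -0.10516078] 0.16023701075905986
```

```bash
python3 -m inch '[0,0,0,3,0,0,0,6,0,0,0,6]'; python3 -c "
from h import *
s=bot.get_state();print(s['torque'],s['joint_pos'][5])"
```

```text
clock: 9.3
tool_pos: [0.5026, -0.2519, 0.1383]
orientation: [[0.682, 0.731, -0.0], [0.731, -0.682, -0.0], [-0.0, -0.0, -1.0]]
force: [-4.9, 0.7, 7.5]
opening: 0.0531
grip_force: 42.0
[-0.0010949   0.62495407 -0.05511428] 0.26496511867908307
```

No hard stop at 15°, so clockwise loosens. Continuing.

```bash
python3 -m inch '[0,0,0,10,0,0,0,20,0,0,0,30,0,0,0,40,0,0,0,50,0,0,0,60,0,0,0,70,0,0,0,80,0,0,0,90,0,0,0,95]'; python3 -m inch '[0,0,0,0,0,0,-1,0,0,0,-2,0,0,0,-2,0]';python3 -c "
from h import *
s=bot.get_state();print(s['torque'],s['joint_pos'][5])"
```

```text
clock: 10.55
tool_pos: [0.5027, -0.2514, 0.1383]
orientation: [[0.667, -0.745, -0.0], [-0.745, -0.667, 0.001], [-0.001, -0.0, -1.0]]
force: [-4.8, 7.4, 10.7]
opening: 0.0532
grip_force: 42.3
clock: 11.05
tool_pos: [0.5024, -0.2515, 0.1391]
orientation: [[0.67, -0.743, -0.001], [-0.743, -0.67, 0.001], [-0.001, 0.0, -1.0]]
force: [-1.9, 2.8, 1.0]
opening: 0.0531
grip_force: 42.3
[0.59300239 0.36268338 0.08260857] 1.922297905713734
```

```bash
python3 -m inch '[0,0,-2,0,0,0,-4,0,0,0,-6,0,0,0,-6,0]'
```

```text
clock: 11.55
tool_pos: [0.5028, -0.2521, 0.1456]
orientation: [[0.67, -0.743, 0.0], [-0.743, -0.67, -0.0], [0.0, 0.0, -1.0]]
force: [-3.2, 1.8, -0.3]
opening: 0.0531
grip_force: 42.4
```

Rises freely (7 mm, no load). Lift to about 80 mm above the seat and look.

```bash
python3 -m inch '[0,0,-8,0,0,0,-20,0,0,0,-32,0,0,0,-44,0,0,0,-56,0,0,0,-66,0,0,0,-72,0,0,0,-75,0,0,0,-75,0,0,0,-75,0]'
python3 - <<'E'
from h import *
s=bot.get_state();print(s["clock"],s["tool_pos"],s["grip_force"],np.round(s["torque"],2))
w=bot.camera("wrist");sc=bot.camera("scene")[160:310,300:500]
cv2.imwrite("pics/e.png",np.vstack([cv2.resize(w,(480,300)),cv2.resize(sc,(480,300))])[...,::-1])
for n in("cap","cap_grip"):
    for r in bot.place_of("scene",n)[:1]: print(n,r["confidence"],r["position"])
E
```

```text
clock: 12.8
tool_pos: [0.5026, -0.2518, 0.2199]
orientation: [[0.67, -0.743, -0.001], [-0.743, -0.67, 0.0], [-0.001, 0.0, -1.0]]
force: [0.3, -0.4, -1.0]
opening: 0.0532
grip_force: 42.4
12.8 [ 0.50264679 -0.25180658  0.21991362] 42.37190019339323 [0.08 0.02 0.03]
cap 0.57 [356.4, 218.2]
cap_grip 0.73 [376.7, 233.9]
```

View pics/e.png

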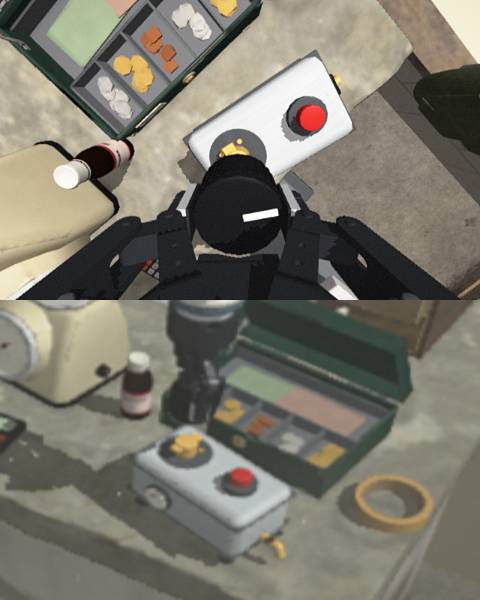

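The upper half shows the cap in the jaws at (237,213) with the brass neck uncovered. The lower half confirms the plunger is up and the other things have not been disturbed. The cap is about 80 mm above its seat.

```bash
python3 -c "
from bench import bot
print(bot.sign_off())"
```

```text
the job is handed in; nothing more can be done
None
```

I pushed the plunger fully down and it sprang back. The cap unscrewed clockwise, and I handed in with it held upright about 80 mm above the neck; the hand-in returned no verdict.

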